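Enter the code and hold the strongbox key turned

TASK

Unlock the grey strongbox on the desk: press its blue, then its yellow, then its red button, one at a time and each all the way down, and never the white one. Then take the black-headed brass key out of its wooden stand, push it down into the lock on the lid past the stiff pins (wiggle it a little if it sticks) until its collar sits on the steel ring, and only then turn it a quarter turn clockwise. The lock springs back, so finish still gripping the key and holding it turned; do not disturb the cup, the tape roll or the earbud case.

Things in the scene. Friction and masses are not known exactly. Their poses are not given: they have to be found in the camera images.
- strongbox: grey steel strongbox, 160 (x) x 250 (y) x 96 (z) mm, fixed to the desk; origin at the centre of its underside. On its lid (z = 96 mm): lock on the +y half, four coloured buttons on the -y half
- keyway (a point): centre of the key slot's mouth in the brass lock barrel, level with the lid's top. z up, y along the slot's long side; turns with the barrel. Slot 7 mm (x) by 19 mm (y), 32 mm deep, same either way round. Round it lies a flat fixed steel ring (outer diameter 50, inner 29, 4 mm high): the key's collar sits on it when the key is fully home
- barrel (a joint): turn of the lock barrel in rad: 0 at rest, grows clockwise seen from above, stop at 1.62; a spring (0.02 N m at rest, 0.1 N m at a quarter turn) drives it back to 0. The key has about 0.12 rad of play in the slot and must turn that much farther. Four sprung pins, 7 to 18 mm down, stick 4 mm into the slot from its narrow ends; the blade pushes them aside, under 20 N in all
- key_grip (a point): centre of the key's black flat head (10 mm thick along x, 34 mm wide along y, 44 mm high along z), to be gripped across its 10 mm; z up. The key stands upright, blade down, in its wooden stand; it is the same after half a turn, weighs about 90 g and is 80 mm high in all
- key_collar (a point): centre of the underside of the key's brass collar (38 mm across, 4 mm thick), 26 mm below key_grip. The blade hangs from it: 5 mm along x by 17 mm along y, 32 mm long, its lowest 9 mm tapered to 2.5 x 8 mm. Fully home in the lock it lies 4 mm above keyway
- key: the key; origin at the tip of its blade, 58 mm below key_grip, z up, same axes
- key_stand: wooden key stand fixed to the desk, foot 70 x 70 mm, 46 mm high, origin under its centre; the key's collar rests on its top, the blade hangs in a slot 6.5 x 18.5 mm
- blue_top (a point): top centre of the blue round button (28 mm across, in a grey housing 44 mm across) on the lid of the strongbox, 22 mm above the lid; pressed straight down. The four buttons form a square of 52 mm pitch; which colour sits where changes from run to run
- yellow_top (a point): top centre of the yellow round button (28 mm across, in a grey housing 44 mm across) on the lid of the strongbox, 22 mm above the lid; pressed straight down. The four buttons form a square of 52 mm pitch; which colour sits where changes from run to run
- red_top (a point): top centre of the red round button (28 mm across, in a grey housing 44 mm across) on the lid of the strongbox, 22 mm above the lid; pressed straight down. The four buttons form a square of 52 mm pitch; which colour sits where changes from run to run
- white_top (a point): top centre of the white round button (28 mm across, in a grey housing 44 mm across) on the lid of the strongbox, 22 mm above the lid; pressed straight down. The four buttons form a square of 52 mm pitch; which colour sits where changes from run to run
- blue (a joint): travel of the blue button in m: 0 up, 0.006 fully down; it counts as pressed beyond 0.004; spring from about 1.5 N to 5 N, springs up again when let go
- yellow (a joint): travel of the yellow button in m: 0 up, 0.006 fully down; it counts as pressed beyond 0.004; spring from about 1.5 N to 5 N, springs up again when let go
- red (a joint): travel of the red button in m: 0 up, 0.006 fully down; it counts as pressed beyond 0.004; spring from about 1.5 N to 5 N, springs up again when let go
- white (a joint): travel of the white button in m: 0 up, 0.006 fully down; it counts as pressed beyond 0.004; spring from about 1.5 N to 5 N, springs up again when let go
- cup: white coffee cup, 83 x 110 x 55 mm, loose bystander; origin under it
- tape_roll: roll of masking tape lying flat on the near half of the desk beyond the strongbox, 74 mm across, 19 mm high, loose bystander; origin under its centre
- earbud_case: white earbud case, 27 x 58 x 40 mm, loose bystander; origin under its centre
There are look-alikes about, which are no part of the job. Leave any pink look-alike of the key alone.

How it is judged:
On the way, in this order (a step that is already met when the one before it is completed fails the run):
1. the blue button alone is pressed down (value of joint blue above 0.004 m and value of joint each of yellow, red, white below 0.0015 m), for 0.05 s.
2. the yellow button alone is pressed down (value of joint yellow above 0.004 m and value of joint each of blue, red, white below 0.0015 m), for 0.05 s.
3. the red button alone is pressed down (value of joint red above 0.004 m and value of joint each of blue, yellow, white below 0.0015 m), for 0.05 s.
4. the key is fully home in the lock, not yet turned (z of key_collar in the frame of keyway below 0.008 m and horizontal distance between key_collar and keyway below 0.005 m and angle between key_grip's own z axis and vertical below 0.15 rad and value of joint barrel below 0.35 rad), for 0.1 s.
At the end, for the whole second after the job is handed in: the key is fully home (collar within 4 mm of the ring, within 5 mm of the lock's axis, upright within 0.15 rad), the barrel is turned and kept still beyond 1.35 rad (a quarter turn is 1.57), the fingers grip the key with more than 2 N, all buttons are up (z of key_collar in the frame of keyway below 0.008 m and horizontal distance between key_collar and keyway below 0.005 m and angle between key_grip's own z axis and vertical below 0.15 rad and value of joint barrel above 1.35 rad and velocity of joint barrel below 0.2 rad/s and contact force between the fingers and key above 2 N and value of joint each of blue, yellow, red, white below 0.0015 m); the arm keeps its last pose, push and grip.
It fails at once if the white button is pressed (value of joint white above 0.003 m).
It fails at once if two buttons are pressed at the same time (value of joint each of blue, yellow above 0.003 m or value of joint each of blue, red above 0.003 m or value of joint each of yellow, red above 0.003 m).
It fails at once if the cup is moved by more than 30 mm (distance of cup from where it was at the start of the episode above 0.03 m).
It fails at once if the tape roll is moved by more than 30 mm (distance of tape_roll from where it was at the start of the episode above 0.03 m).
It fails at once if the earbud case is moved by more than 30 mm (distance of earbud_case from where it was at the start of the episode above 0.03 m).
It also fails if it takes over 70 s, if anything falls off the work surface, if the arm or the gripper's body presses on something with over 40 N, if the wrist force passes 120 N, or if a joint passes its speed limit or range.

ROBOT

A 6-joint arm with a two-finger parallel gripper is mounted at the origin on a cart in front of the work surface, level with it; the furniture and walls round the work are solid. World frame = base frame: x ahead of the robot, y to its left, z up, the work surface at z = 0. Lengths are in m, angles in rad, forces in N, time in s.
With the tool pointing down it reaches from about 0.225 to 0.875 m from the base axis. Payload 3.4 kg.
Tool frame: the origin (TCP) lies between the finger pads; the fingertips stand env.tcp_to_tips ahead of it and the grasp point (between the pads) lies 5 mm behind it (env.tcp_to_tips is the distance from the TCP to the fingertips, in m); z points along the fingers, y is the line along which they close (so a half turn about z gives the same grasp; the last joint's range is limited). The gripper opens to 85 mm and grips with 20 to 120 N. Pads are 22 mm wide; open, the fingers measure 114 mm over their backs; the gripper's body (76 mm by 85 mm) begins 54 mm behind the grasp point. The pads swing forward as they close: fully open they stand 13 mm farther back than shut.
Start: joints at [-1.361, 0.276, 1.505, -0, 1.361, -0.121], TCP at [0.187, -0.544, 0.245] pointing down, gripper open.
Joint ranges: [-2.89, 2.89], [-0.75, 2.08], [0.22, 2.7], [-1.18, 4.32], [0.11, 2.71], [-2.7, 2.7]. Speed limits (rad/s): [2.57, 2.57, 3.14, 3.14, 3.14, 3.14].

INTERFACE

Orientations are given as a 3x3 rotation matrix whose columns are the frame's x, y, z axes.
In Python, from plant import sense, optics, order, nets, env gives the robot as it stands. The module is installed in compiled form; this text tells all that it offers.
- The arm moves only by the tool play_rows, never from a script. Its argument "increments" is a list that holds one entry, the list of rows, each a list of 7 numbers: the shift along the tool's x, y, z in m, then the turn, a rotation vector about the tool's x, y, z in rad, then the finger opening in m, from 0 to 0.0854. A call has 1 to 12 rows; each row is the pose to reach, as a shift and turn from the pose commanded when the call began, along the tool's axes at that moment; what a row does not reach only later rows make up. A row lasts 1/8 s, in which the tool goes at most 62.5 mm and 10.7 degrees, less where a joint would pass 70% of its speed; a pose out of reach is approached as far as the arm can. A call with a gripper value outside its range is refused whole. The fingers move at their own pace and stop on an object; "newtons" is the grip in N (left out, the last holds). Time passes only in rows, so rows that repeat a pose let the fingers close. It gives the time, the measured TCP pose, the force, the opening and the grip force at its end, in the units of the state.
- sense(): the state, without advancing time (a new reading comes with each control period).
- optics.snapshot(name): name is "scene" or "top"; returns the picture (400x640x3 uint8, red, green, blue); there is no depth.
- optics.camera_params(name): a dict with "fov_y" (degrees; the focal length in pixels is half the picture's height over the tangent of half this angle, whatever the lens; pixels are square), "cx", "cy" (the principal point, pixels), "dist_coeffs" ([k1, k2, p1, p2, k3] as OpenCV has them; the pictures are not rectified), "R" (3x3) and "t" (3): a world point X has camera coordinates R X + t. Camera axes: x right, y down, z forward; pixel columns grow to the right and rows downward; lengths in m; the calibration is good to about 2 mm. A picture is of the moment at which its call begins. camera_params takes no time and is no camera call.
- order.hand_in(): hands the job in; it is judged then, once.
Trained networks look in the newest picture that a camera, given by its name, has taken for a name from the list of things; names that differ only in an ending like _2 or _b are one class to them, and where a whole thing is asked for, a point or a joint stands for the part that bears it (a point fixed in the world has none). Each returns a list of dicts, best first, with "score" (0 to 1); they miss things now and then, are a little off and sometimes report something else, mostly with a low value. They report only what shows in the picture. A call takes as long as a camera call. They do not tell look-alikes from the thing itself.
- nets.regions_of(target, camera): "region" (400x640 bool, what is visible of it) and "rect" ([left, top, width, height] in pixels, round what is visible of it).
- nets.pinpoint(target, camera): "position" ([column, row] in pixels: a listed point, or the origin of a listed thing).
The state is a dict: "t": time; "joints": joint angles; "dq": joint speeds; "joint_torque": joint torques, N m; "tcp_pos": TCP position; "tcp_rot": TCP orientation; "wrist_force": force on the tool from outside, world axes, zero at the start; "ft_torque": the same for the moment, N m; "opening": opening from 0.0 (shut) to 1.0 (fully open); "finger_force": force on a finger pad.
Only numpy, scipy, OpenCV 4.12 (cv2) and the standard library are available. Lean on these libraries where they do the work, as an engineer would, in place of code of your own. Each camera call takes 0.05 s, during which the arm holds its last target. There are 200 camera calls.

## Working session

There is one attempt and no reset: what is moved stays moved. The work goes in short steps, Python scripts to look and compute and a tool call to move; the robot and the scene stay as the last step left them, time stands still between calls to the robot, and variables do not carry over. Pictures are saved under pics/ and viewed, at most 10 in all, crops included, and the job is handed in when it is done.

Besides the shell and the picture viewer there is one more tool, called as a command line: name --argument value ..., lists and objects as JSON in quotes. play_rows: Moves the arm, as the interface text tells. Its arguments: {"type":"object","properties":{"increments":{"type":"array","items":{"type":"array","items":{"type":"array","items":{"type":"number"}}}},"newtons":{"type":"number"}},"required":["increments"]}

```bash
mkdir -p pics
cat > h.py <<'E'
import numpy as np, cv2
from plant import sense, optics, order, nets, env
def cam(n):
    p=optics.camera_params(n); f=200/np.tan(np.radians(p["fov_y"])/2)
    return np.array([[f,0,p["cx"]],[0,f,p["cy"]],[0,0,1]]),np.array(p["dist_coeffs"],float),np.array(p["R"]),np.array(p["t"])
def ray(n,px):
    K,D,R,t=cam(n); u=cv2.undistortPoints(np.array([[px]],float),K,D)[0,0]
    return -R.T@t, R.T@np.array([u[0],u[1],1])
def atz(n,px,z):
    o,d=ray(n,px); return o+d*(z-o[2])/d[2]
def tri(p1,p2):
    o1,d1=ray("scene",p1);o2,d2=ray("top",p2)
    s=np.linalg.lstsq(np.c_[d1,-d2],o2-o1,rcond=None)[0]
    a,b=o1+d1*s[0],o2+d2*s[1]; return (a+b)/2,np.linalg.norm(a-b)
def proj(n,X):
    K,D,R,t=cam(n); return cv2.projectPoints(np.array(X,float).reshape(-1,3),cv2.Rodrigues(R)[0],t,K,D)[0].reshape(-1,2)
E
python3 - <<'E'
from h import *
np.set_printoptions(precision=4,suppress=True)
for n in("scene","top"):
    im=optics.snapshot(n); cv2.imwrite(f"pics/{n}0.png",im[...,::-1])
    print(n,ray(n,(320,200)))
    for t in ["blue_top","yellow_top","red_top","white_top","keyway","key_grip","key_collar","key_stand","strongbox","cup","tape_roll","earbud_case"]:
        print(t,[(np.round(r["position"],1).tolist(),round(r["score"],2)) for r in nets.pinpoint(t,n)[:4]])
s=sense();print(s["t"],s["tcp_rot"],env.tcp_to_tips)
E
```

```text
scene (array([-0.0922, -0.3142,  0.4676]), array([ 0.8109,  0.3909, -0.4358]))
blue_top [([337.2, 209.1], 0.63)]
yellow_top [([429.4, 214.4], 0.56), ([411.8, 224.3], 0.42)]
red_top [([446.4, 235.9], 0.75)]
white_top [([455.6, 225.9], 0.54)]
keyway [([252.0, 287.1], 0.48), ([378.0, 219.2], 0.42)]
key_grip [([238.3, 207.5], 0.71)]
key_collar [([242.5, 222.1], 0.62)]
key_stand [([246.4, 237.7], 0.59)]
strongbox [([401.7, 270.7], 0.59)]
cup [([411.8, 223.1], 0.67)]
tape_roll [([336.3, 207.6], 0.6)]
earbud_case [([250.2, 284.9], 0.95)]
top (array([ 0.4453, -0.0091,  1.0922]), array([ 0.1259,  0.0456, -0.9911]))
blue_top [([424.3, 210.8], 0.56)]
yellow_top [([426.6, 194.5], 0.49)]
red_top [([446.6, 218.2], 0.53)]
white_top [([450.2, 197.8], 0.67)]
keyway [([269.2, 224.6], 0.65), ([384.9, 196.0], 0.54)]
key_grip [([209.3, 223.1], 0.73), ([265.5, 221.9], 0.5)]
key_collar [([220.7, 221.8], 0.86), ([269.4, 219.2], 0.76), ([428.5, 193.1], 0.23)]
key_stand [([271.8, 222.1], 0.79), ([268.6, 219.6], 0.66), ([445.9, 217.5], 0.33)]
strongbox [([402.6, 204.3], 0.97), ([445.3, 218.3], 0.67)]
cup [([388.8, 135.3], 0.86)]
tape_roll [([315.0, 136.8], 0.71), ([310.6, 276.8], 0.46)]
earbud_case [([311.3, 277.3], 0.77), ([266.7, 222.4], 0.5), ([443.3, 218.4], 0.47)]
1.3 [[ 0.9458  0.3248  0.    ]
 [ 0.3248 -0.9458 -0.0001]
 [-0.      0.0001 -1.    ]] 0.014
```

View pics/scene0.png

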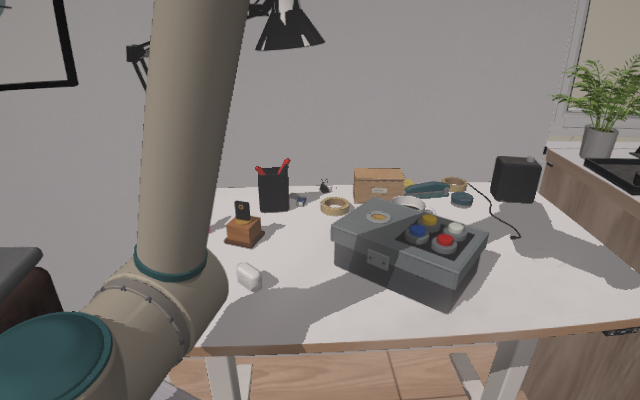

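View pics/top0.png

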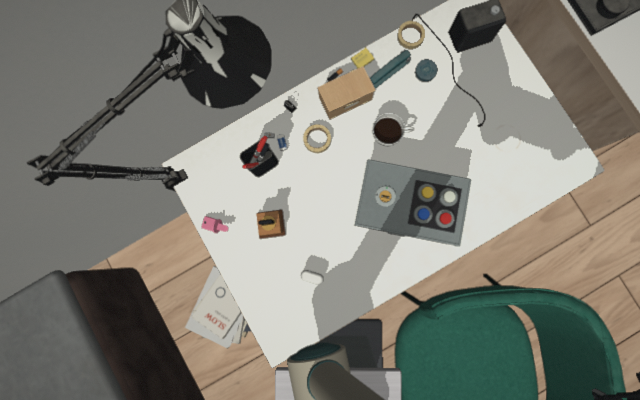

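The scene picture shows the black-headed key in its wooden stand at (242,210), the box with its buttons at blue (418,232), yellow (429,219), white (456,229) and red (445,241), and the lock ring at (378,217). In the top picture the stand is at (270,223). The pink look-alike at top (213,224) is lying loose, so the key I want is the black one standing in the wood. I'll refine the positions and confirm in a crop.

```bash
cat > m.py <<'E'
from h import *
np.set_printoptions(precision=4,suppress=True)
B={}
for n,(x0,y0,x1,y1) in {"scene":(395,205,475,255),"top":(412,178,465,235)}.items():
    im=optics.snapshot(n); h=cv2.cvtColor(im,cv2.COLOR_RGB2HSV); H,S,V=[h[...,i].astype(int) for i in range(3)]
    roi=np.zeros(H.shape,bool); roi[y0:y1,x0:x1]=1
    ms={"blue":(abs(H-115)<12)&(S>130),"yellow":(abs(H-24)<8)&(S>110),"red":((H<8)|(H>172))&(S>130),"white":(S<40)&(V>150)}
    for c,m in ms.items():
        k,l,st,ce=cv2.connectedComponentsWithStats((m&roi).astype(np.uint8))
        if k<2: print(n,c,"none");continue
        i=1+np.argmax(st[1:,4]); B[n,c]=ce[i]; print(n,c,ce[i],st[i,4], atz(n,ce[i],0.118))
P={c:atz("top",B["top",c],.118) for c in("blue","yellow","red","white")}
for c in P: print(c,P[c],tri(B["scene",c],B["top",c]))
a,b=optics.snapshot("scene"),optics.snapshot("top")
z=lambda i,x,y,w,h:cv2.resize(i[y:y+h,x:x+w],(400,300),interpolation=cv2.INTER_CUBIC)
cv2.imwrite("pics/crop.png",np.vstack([np.hstack([z(a,215,190,80,60),z(b,235,195,72,54)]),np.hstack([z(a,330,190,160,120),z(b,350,155,120,90)])])[...,::-1])
E
python3 m.py
```

```text
scene blue [417.4769 230.1231] 130 [ 0.5256 -0.2077  0.118 ]
scene yellow [428.8636 219.5076] 132 [ 0.5741 -0.2176  0.118 ]
scene red [444.537 239.463] 162 [ 0.5147 -0.2571  0.118 ]
scene white [453.8685 214.7888] 753 [ 0.6144 -0.2571  0.118 ]
top blue [423.1531 213.602 ] 98 [ 0.5351 -0.2044  0.118 ]
top yellow [427.0826 192.0367] 109 [ 0.5857 -0.2151  0.118 ]
top red [445.165  217.9126] 103 [ 0.5247 -0.255   0.118 ]
top white [449.3269 196.3942] 104 [ 0.575  -0.2665  0.118 ]
blue [ 0.5351 -0.2044  0.118 ] (array([ 0.5357, -0.2058,  0.1122]), np.float64(0.0004052680395307772))
yellow [ 0.5857 -0.2151  0.118 ] (array([ 0.5865, -0.2161,  0.1116]), np.float64(0.0006602894838111721))
red [ 0.5247 -0.255   0.118 ] (array([ 0.5251, -0.2563,  0.1121]), np.float64(0.00038944161627205636))
white [ 0.575  -0.2665  0.118 ] (array([ 0.5722, -0.2607,  0.139 ]), np.float64(0.00041417291392108))
```

View pics/crop.png

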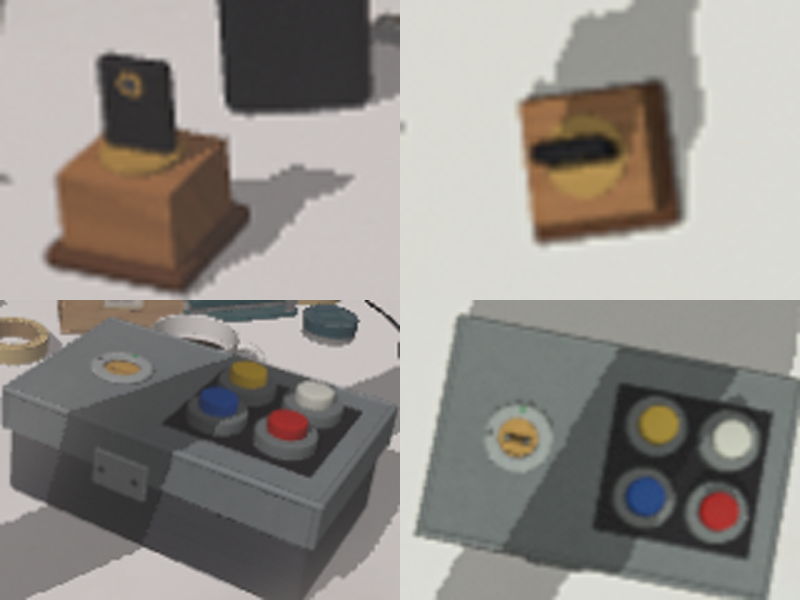

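The crop confirms it: the black-headed key stands in the wooden stand, the brass keyway sits in the grey ring, and blue and yellow are on the lock side. Now for precise key and lock measurements.

```bash
cat > k.py <<'E'
from h import *
from scipy.optimize import least_squares
np.set_printoptions(precision=4,suppress=True)
def big(m):
    k,l,st,ce=cv2.connectedComponentsWithStats(m.astype(np.uint8)); i=1+np.argmax(st[1:,4]); return l==i,ce[i],st[i]
G={}
for n,(x0,y0,x1,y1),(rx0,ry0,rx1,ry1) in (("scene",(231,197,254,224),(364,206,392,226)),("top",(257,214,276,228),(370,182,400,210))):
    im=optics.snapshot(n).astype(int); V=im.max(2); S=V-im.min(2)
    roi=np.zeros(V.shape,bool); roi[y0:y1,x0:x1]=1
    m,c,st=big((V<70)&roi); mm=cv2.moments(m.astype(np.uint8)); G[n,"key"]=c,m
    print(n,"key",c,st, .5*np.arctan2(2*mm["mu11"],mm["mu20"]-mm["mu02"]))
    roi[:]=0; roi[ry0:ry1,rx0:rx1]=1
    m,c,st=big((S>45)&(im[...,0]>im[...,2]+40)&roi); print(n,"brass",c,st,atz(n,c,.098)); G[n,"br"]=c
    g,c,st=big(((V>(155 if n=="scene" else 140))&roi)|(m)); 
    cs=cv2.findContours(g.astype(np.uint8),0,2)[0]; e=cv2.fitEllipse(max(cs,key=len)); print(n,"ring",e,atz(n,e[0],.1)); G[n,"ring"]=e[0]
print("tri brass",tri(G["scene","br"],G["top","br"]),"ring",tri(G["scene","ring"],G["top","ring"]))
# key head: fit box silhouette (x,y,yaw) centre z .072 
def sil(n,p,dz=0):
    x,y,a=p[:3]; c=np.array([[sx*.005,sy*.017,sz*.022] for sx in(-1,1) for sy in(-1,1) for sz in(-1,1)])
    Rz=np.array([[np.cos(a),-np.sin(a),0],[np.sin(a),np.cos(a),0],[0,0,1]])
    return proj(n,c@Rz.T+[x,y,.072])
def mask(n,p):
    h=cv2.convexHull(sil(n,p).astype(np.float32))[:,0]; M=np.zeros((400,640),np.uint8)
    cv2.fillConvexPoly(M,np.round((h)*16).astype(int),255,cv2.LINE_AA,4); return M/255.
def cost(p): return sum(((cv2.GaussianBlur(mask(n,p)-G[n,"key"][1],(0,0),.8))**2).sum() for n in("scene","top"))
from scipy.optimize import minimize
p0=np.r_[tri(G["scene","key"][0],G["top","key"][0])[0][:2],0]; print("tri key",tri(G["scene","key"][0],G["top","key"][0]))
r=min((minimize(cost,np.r_[p0[:2],a],method="Nelder-Mead",options=dict(initial_simplex=np.r_[p0[:2],a]+np.array([[0,0,0],[.006,0,0],[0,.006,0],[0,0,.2]]))) for a in np.arange(-1.5,1.5,.3)),key=lambda r:r.fun)
print("key fit",r.x,r.fun)
print("stand nets top", atz("top",(267.9,223.8),.05))
E
python3 k.py
```

```text
scene key [242.4087 210.7933] [235 201  15  19 208] 1.2844150828280323
scene brass [378.3103 216.8621] [372 214  14   6  58] [ 0.5784 -0.1192  0.098 ]
scene ring ((378.4481506347656, 216.87464904785156), (4.90703010559082, 13.012840270996094), 95.73475646972656) [ 0.5748 -0.1205  0.1   ]
top key [266.2188 221.4688] [259 219  15   6  64] -0.10867041628840649
top brass [384.9239 195.6196] [379 190  12  12  92] [ 0.5808 -0.1188  0.098 ]
top ring ((385.15582275390625, 196.17507934570312), (19.096525192260742, 19.36766242980957), 6.825533390045166) [ 0.5792 -0.1191  0.1   ]
tri brass (array([ 0.5809, -0.1187,  0.0967]), np.float64(0.0005647711312095638)) ring (array([ 0.5795, -0.1193,  0.0975]), np.float64(0.0003102328486546177))
tri key (array([0.5229, 0.171 , 0.0699]), np.float64(0.0001108236015028905))
key fit [ 0.5226  0.1716 -0.2707] 86.94107662216939
stand nets top [0.5185 0.1702 0.05  ]
```

```bash
cat > k2.py <<'E'
exec(open("k.py").read().split("p0=")[0].replace("print(","(lambda *a:0)("))
from scipy.optimize import minimize
for a in np.arange(-.5,.51,.1):
    r=minimize(lambda q:cost([*q,a]),[.5226,.1716],method="Nelder-Mead",options=dict(initial_simplex=np.array([[.52,.168],[.526,.168],[.523,.174]])))
    print(round(a,2),r.x,round(r.fun,1))
for a in(-.2,0,.1,.2):
    for z in (.05,.094):
        q=proj("top",[[.522-np.sin(a)*s,.1715+np.cos(a)*s,z] for s in(.017,-.017)]); d=q[1]-q[0]; print(a,z,q.round(1).tolist(),"slope",d[1]/d[0])
im=optics.snapshot("top").astype(int)
m=(im[...,0]>im[...,2]+35)&(im[...,0]>110); roi=np.zeros(m.shape,bool); roi[200:245,250:292]=1
g,c,st=big(m&roi); g=cv2.morphologyEx(g.astype(np.uint8),cv2.MORPH_CLOSE,np.ones((7,7)))
print(c,st,cv2.minAreaRect(max(cv2.findContours(g,0,2)[0],key=len)))
print(im[216:228,256:278].max(2))
E
python3 k2.py
```

```text
-0.5 [0.523  0.1712] 105.8
-0.4 [0.523 0.172] 92.2
-0.3 [0.5227 0.1713] 87.3
-0.2 [0.5232 0.172 ] 88.7
-0.1 [0.5218 0.1707] 93.8
-0.0 [0.5226 0.1718] 100.7
0.1 [0.5228 0.1724] 111.7
0.2 [0.5219 0.1706] 120.2
0.3 [0.5225 0.1705] 126.0
0.4 [0.5236 0.1714] 134.0
0.5 [0.5224 0.1707] 137.2
-0.2 0.05 [[260.8, 221.1], [274.0, 223.7]] slope 0.19795863959974047
-0.2 0.094 [[257.4, 219.7], [271.1, 222.5]] slope 0.19787570759075448
0 0.05 [[260.7, 222.5], [274.1, 222.4]] slope -0.006205475525978494
0 0.094 [[257.3, 221.1], [271.3, 221.1]] slope -0.006339351181748231
0.1 0.05 [[260.7, 223.1], [274.1, 221.7]] slope -0.10692783126840959
0.1 0.094 [[257.3, 221.8], [271.2, 220.4]] slope -0.10706088425830426
0.2 0.05 [[260.8, 223.8], [274.0, 221.0]] slope -0.2094731378710132
0.2 0.094 [[257.4, 222.5], [271.1, 219.7]] slope -0.20958774187197957
[267.6773 225.0029] [256 213  25  23 344] ((267.9923095703125, 222.9384765625), (22.450286865234375, 22.078182220458984), 82.87498474121094)
[[197 154 150 151 153 154 155 146 115 111 118 120 120 120 119 111 111 108
  109 108 108 123]
 [208 159 153 157 159 159 1
[... 296 characters left out ...]
8  34  35  36  33  30  39  67
   94 104 120 152]
 [213 164 107  54  34  34  35  35  37  37  36  37  36  38  38  30  16  40
   81 109 120 150]
 [215 174  93  37  35  38  41  40  42  41  40  41  37  38  36  31  22  33
   78 122 129 152]
 [216 176 105  50  39  37  34  35  41  40  42  47  40  38  48  58  59  75
  117 150 152 154]
 [216 185 142  98  83  66  48  53  68  74  79  82  95  98 110 122 124 139
  161 141 150 150]
 [218 198 158 152 147 123 107 108 123 128 144 153 172 173 175 175 177 175
  164 130 148 150]
 [220 207 158 152 149 145 168 173 173 176 177 177 178 178 179 179 180 176
  163 139 150 152]
 [219 208 156 149 151 153 166 177 178 179 177 176 176 175 175 175 174 167
  152 154 156 157]]
```

play_rows --increments '[[[0.055,-0.026,0,0,0,-0.13,0],[0.11,-0.052,0,0,0,-0.26,0],[0.165,-0.078,0,0,0,-0.39,0],[0.22,-0.104,0,0,0,-0.52,0],[0.275,-0.13,0,0,0,-0.65,0],[0.33,-0.156,0,0,0,-0.78,0],[0.385,-0.182,0.02,0,0,-0.91,0],[0.44,-0.2075,0.04,0,0,-1.035,0],[0.44,-0.2075,0.065,0,0,-1.035,0],[0.44,-0.2075,0.065,0,0,-1.035,0]]]'

```text
t: 3.0
tcp_pos: [0.5346, -0.2033, 0.1783]
tcp_rot: [[0.202, 0.979, -0.005], [0.979, -0.202, 0.002], [0.001, -0.005, -1.0]]
wrist_force: [-0.7, 0.4, 0.9]
opening: 0.001
finger_force: 0.0
```

Run:
```python
from h import *
s=sense(); np.set_printoptions(precision=4,suppress=True)
print(s["t"],s["tcp_pos"],s["tcp_rot"],s["joints"],s["wrist_force"],s["opening"])
a,b=optics.snapshot("scene"),optics.snapshot("top")
tip=s["tcp_pos"]+s["tcp_rot"][:,2]*env.tcp_to_tips
for n in("scene","top"): print(n,proj(n,[tip,[.5355,-.205,.118]]))
z=lambda i,x,y,w,h:cv2.resize(i[y:y+h,x:x+w],(400,300),interpolation=cv2.INTER_CUBIC)
cv2.imwrite("pics/c2.png",np.hstack([z(a,350,170,120,90),z(b,370,165,100,75)])[...,::-1])
```

```text
3.0 [ 0.5346 -0.2033  0.1783] [[ 0.2018  0.9794 -0.0045]
 [ 0.9794 -0.2018  0.002 ]
 [ 0.0011 -0.0048 -1.    ]] [-0.4848  0.3186  1.6153 -0.0003  1.2127 -0.2814] [-0.6841  0.3862  0.8504] 0.0013574790575349763
scene [[419.1792 204.1066]
 [417.2712 227.2926]]
top [[426.7653 211.9331]
 [423.3934 213.4449]]
```

View pics/c2.png

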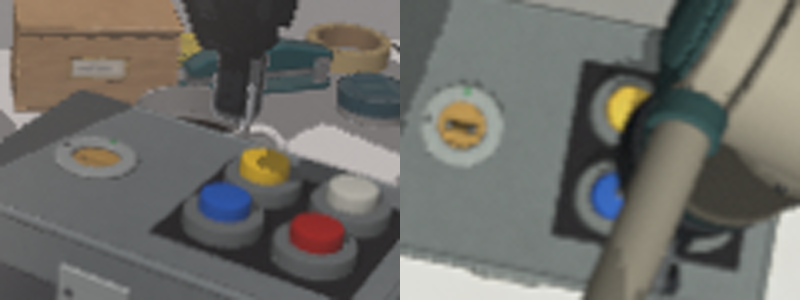

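The tip is over the blue button, within about 2 px of the prediction. Pressing blue.

play_rows --increments '[[[-0.001,0.001,0.03,0,0,0,0],[-0.001,0.001,0.045,0,0,0,0],[-0.001,0.001,0.05,0,0,0,0],[-0.001,0.001,0.054,0,0,0,0],[-0.001,0.001,0.054,0,0,0,0]]]'

```text
t: 3.72
tcp_pos: [0.5361, -0.2064, 0.1271]
tcp_rot: [[0.204, 0.979, 0.0], [0.979, -0.204, -0.001], [-0.001, 0.0, -1.0]]
wrist_force: [-3.3, -0.3, 3.9]
opening: 0.001
finger_force: 2.1
```

play_rows --increments '[[[0,0,0.002,0,0,0,0],[0,0,0.004,0,0,0,0],[0,0,0.004,0,0,0,0]]]'

```text
t: 4.1
tcp_pos: [0.5365, -0.2064, 0.1258]
tcp_rot: [[0.203, 0.979, 0.002], [0.979, -0.203, -0.002], [-0.002, 0.002, -1.0]]
wrist_force: [-6.5, 0.9, 19.0]
opening: -0.0
finger_force: 9.7
```

play_rows --increments '[[[0,0,-0.03,0,0,0,0],[0,0,-0.03,0,0,0,0],[0,0.052,-0.03,0,0,0,0],[0,0.052,-0.03,0,0,0,0],[0,0.052,-0.012,0,0,0,0],[0,0.052,-0.003,0,0,0,0],[0,0.052,0,0,0,0,0],[0,0.052,0,0,0,0,0],[0,0.052,0,0,0,0,0]]]'

```text
t: 5.22
tcp_pos: [0.5871, -0.2161, 0.1258]
tcp_rot: [[0.204, 0.979, 0.002], [0.979, -0.204, -0.001], [-0.0, 0.002, -1.0]]
wrist_force: [-4.2, 2.5, 17.8]
opening: 0.0
finger_force: 9.3
```

play_rows --increments '[[[0,0,-0.03,0,0,0,0],[0,0,-0.03,0,0,0,0],[-0.026,-0.026,-0.03,0,0,0,0],[-0.051,-0.052,-0.03,0,0,0,0],[-0.051,-0.052,-0.03,0,0,0,0],[-0.051,-0.052,-0.012,0,0,0,0],[-0.051,-0.052,-0.003,0,0,0,0],[-0.051,-0.052,0,0,0,0,0],[-0.051,-0.052,0,0,0,0,0],[-0.051,-0.052,0,0,0,0,0]]]'

```text
t: 6.48
tcp_pos: [0.5261, -0.2555, 0.1257]
tcp_rot: [[0.203, 0.979, 0.001], [0.979, -0.203, -0.001], [-0.001, 0.001, -1.0]]
wrist_force: [-6.0, 2.0, 22.0]
opening: -0.0
finger_force: 10.9
```

play_rows --increments '[[[0,0,-0.05,0,0,0,0],[0,0,-0.08,0,0,0,0],[0.055,-0.012,-0.09,0,0,-0.04,0.05],[0.11,-0.024,-0.09,0,0,-0.08,0.05],[0.165,-0.036,-0.09,0,0,-0.12,0.05],[0.22,-0.048,-0.09,0,0,-0.16,0.05],[0.275,-0.06,-0.09,0,0,-0.2,0.05],[0.33,-0.072,-0.08,0,0,-0.24,0.05],[0.385,-0.083,-0.06,0,0,-0.29,0.05],[0.418,-0.09,-0.03,0,0,-0.325,0.05],[0.418,-0.09,-0.02,0,0,-0.325,0.05],[0.418,-0.09,-0.02,0,0,-0.325,0.05]]]'

```text
t: 7.98
tcp_pos: [0.5222, 0.1715, 0.1412]
tcp_rot: [[-0.12, 0.993, -0.002], [0.993, 0.12, -0.001], [-0.001, -0.003, -1.0]]
wrist_force: [0.7, -0.3, -1.1]
opening: 0.585
finger_force: 0.0
```

Run:
```python
from h import *
s=sense(); np.set_printoptions(precision=4,suppress=True)
print(s["t"],s["tcp_pos"],s["tcp_rot"],s["wrist_force"],s["opening"])
a,b=optics.snapshot("scene"),optics.snapshot("top")
tip=s["tcp_pos"]+s["tcp_rot"][:,2]*env.tcp_to_tips
for n in("scene","top"): print(n,proj(n,[tip,[.522,.1715,.094]]))
z=lambda i,x,y,w,h:cv2.resize(i[y:y+h,x:x+w],(400,300),interpolation=cv2.INTER_CUBIC)
cv2.imwrite("pics/c3.png",np.hstack([z(a,190,160,100,75),z(b,230,185,80,60)])[...,::-1])
```

```text
7.975 [0.5222 0.1715 0.1412] [[-0.1203  0.9927 -0.0024]
 [ 0.9927  0.1203 -0.0012]
 [-0.0009 -0.0026 -1.    ]] [ 0.7367 -0.3317 -1.082 ] 0.584735489890679
scene [[239.9265 186.9957]
 [241.126  201.0424]]
top [[261.7227 219.9423]
 [264.263  221.1011]]
```

View pics/c3.png

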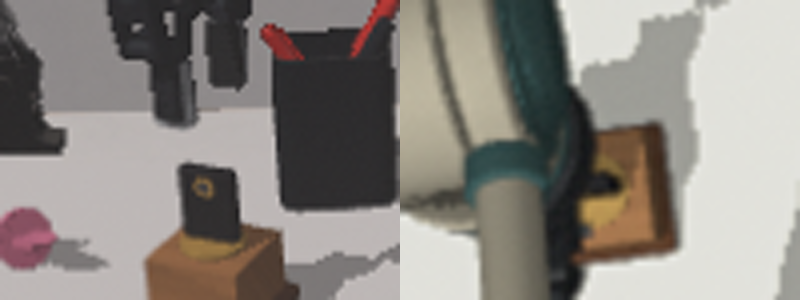

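The fingers straddle the key head, with their midpoint at about crop (201,106), straight over the head. Descending and gripping.

play_rows --increments '[[[0,0,0.035,0,0,0,0.05],[0,0,0.065,0,0,0,0.05],[0,0,0.07,0,0,0,0.05],[0,0,0.07,0,0,0,0.05],[0,0,0.07,0,0,0,0.02],[0,0,0.07,0,0,0,0.0],[0,0,0.07,0,0,0,0.0],[0,0,0.07,0,0,0,0.0],[0,0,0.07,0,0,0,0.0]]]' --newtons 40

```text
t: 9.2
tcp_pos: [0.5223, 0.1717, 0.0733]
tcp_rot: [[-0.12, 0.993, -0.0], [0.993, 0.12, -0.0], [-0.0, -0.0, -1.0]]
wrist_force: [-3.2, -0.6, 6.6]
opening: 0.109
finger_force: 41.0
```

Run:
```python
from h import *
s=sense(); np.set_printoptions(precision=4,suppress=True)
for k in("tcp_pos","tcp_rot","wrist_force","ft_torque","opening","joints"): print(k,s[k])
```

```text
tcp_pos [0.5223 0.1717 0.0733]
tcp_rot [[-0.12    0.9928 -0.0004]
 [ 0.9928  0.12   -0.0003]
 [-0.0003 -0.0005 -1.    ]]
wrist_force [-3.2218 -0.6473  6.5888]
ft_torque [-0.1181  0.436   0.0215]
opening 0.10878315227944224
joints [ 0.1912  0.3902  1.8058 -0.0003  0.9461  0.071 ]
```

play_rows --increments '[[[0,0,-0.02,0,0,0,0],[0,0,-0.06,0,0,0,0],[0,0,-0.11,0,0,0,0],[-0.05,0.004,-0.13,0,0,0.05,0],[-0.1,0.008,-0.13,0,0,0.11,0],[-0.15,0.012,-0.13,0,0,0.17,0],[-0.2,0.016,-0.13,0,0,0.23,0],[-0.25,0.02,-0.13,0,0,0.28,0],[-0.28,0.022,-0.13,0,0,0.329,0],[-0.296,0.0227,-0.13,0,0,0.329,0],[-0.296,0.0227,-0.12,0,0,0.329,0],[-0.296,0.0227,-0.12,0,0,0.329,0]]]' --newtons 80

```text
t: 10.7
tcp_pos: [0.5797, -0.1178, 0.191]
tcp_rot: [[0.206, 0.978, -0.003], [0.978, -0.206, 0.002], [0.001, -0.003, -1.0]]
wrist_force: [-0.6, 0.3, -0.9]
opening: 0.108
finger_force: 78.0
```

Run:
```python
from h import *
s=sense(); np.set_printoptions(precision=4,suppress=True)
for k in("t","tcp_pos","tcp_rot","wrist_force","ft_torque","opening","joints"): print(k,s[k])
a,b=optics.snapshot("scene"),optics.snapshot("top")
T=s["tcp_pos"]; R=s["tcp_rot"]
print("scene kg,collar,tip pred",proj("scene",[T+R@[0,0,.0013],T+R@[0,0,.0273],T+R@[0,0,.0553],[.580,-.119,.096]]))
for t in("key_grip","key_collar","key","keyway"):
  for n in("scene","top"): print(t,n,[(np.round(r["position"],1).tolist(),round(r["score"],2)) for r in nets.pinpoint(t,n)[:3]])
z=lambda i,x,y,w,h:cv2.resize(i[y:y+h,x:x+w],(400,300),interpolation=cv2.INTER_CUBIC)
cv2.imwrite("pics/c4.png",np.hstack([z(a,340,160,80,60),z(b,345,160,80,60)])[...,::-1])
```

```text
t 10.7
tcp_pos [ 0.5797 -0.1178  0.191 ]
tcp_rot [[ 0.2063  0.9785 -0.0029]
 [ 0.9785 -0.2063  0.0017]
 [ 0.0011 -0.0032 -1.    ]]
wrist_force [-0.5658  0.3235 -0.9007]
ft_torque [-0.0299  0.0236 -0.0133]
opening 0.10755575856554167
joints [-0.3185  0.3363  1.5543  0.0008  1.2543 -0.111 ]
scene kg,collar,tip pred [[381.2259 173.4292]
 [380.2171 186.0926]
 [379.1485 199.3228]
 [378.4249 217.3876]]
key_grip scene [([190.8, 218.6], 0.76), ([379.9, 174.7], 0.55)]
key_grip top [([388.8, 189.9], 0.58), ([209.2, 221.2], 0.49)]
key_collar scene [([379.8, 185.9], 0.73), ([195.8, 219.6], 0.62), ([335.9, 209.9], 0.36)]
key_collar top [([217.8, 224.4], 0.69), ([391.3, 187.9], 0.54)]
key scene [([382.9, 183.1], 0.71), ([378.8, 199.2], 0.55), ([206.0, 219.5], 0.55)]
key top [([225.2, 226.4], 0.62), ([383.9, 196.8], 0.55)]
keyway scene [([247.2, 237.4], 0.47), ([378.0, 218.6], 0.39)]
keyway top []
```

View pics/c4.png

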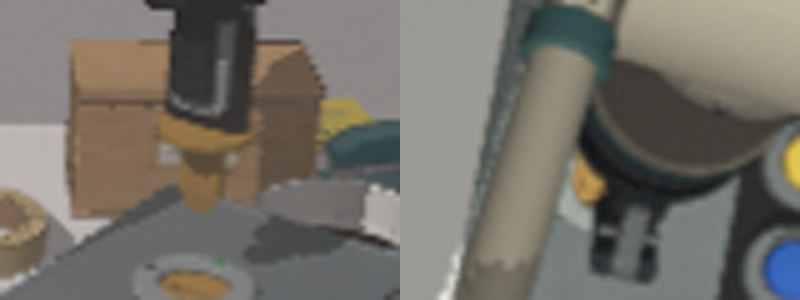

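The key hangs upright at collar (381,186) and tip (380,201), with the ring centre below at (378.6,217). It is aligned to within about 2 mm, so I'm lowering it carefully.

play_rows --increments '[[[0.001,0,0.02,0,0,0,0],[0.001,0,0.034,0,0,0,0],[0.001,0,0.038,0,0,0,0],[0.001,0,0.04,0,0,0,0],[0.001,0,0.042,0,0,0,0],[0.001,0,0.044,0,0,0,0],[0.001,0,0.044,0,0,0,0]]]'

```text
t: 12.08
tcp_pos: [0.5811, -0.1184, 0.1484]
tcp_rot: [[0.207, 0.978, 0.0], [0.978, -0.207, -0.0], [-0.0, 0.0, -1.0]]
wrist_force: [-0.4, -0.2, -1.6]
opening: 0.106
finger_force: 78.0
```

play_rows --increments '[[[0,0,0.002,0,0,0,0],[0,0,0.004,0,0,0,0],[0,0,0.006,0,0,0,0],[0,0,0.008,0,0,0,0],[0,0,0.008,0,0,0,0]]]'

```text
t: 12.7
tcp_pos: [0.5811, -0.1185, 0.1407]
tcp_rot: [[0.207, 0.978, 0.0], [0.978, -0.207, -0.0], [-0.0, 0.0, -1.0]]
wrist_force: [-1.3, -0.4, 1.7]
opening: 0.107
finger_force: 78.6
```

play_rows --increments '[[[0,0,0.002,0,0,0,0],[0,0,0.004,0,0,0,0],[0,0,0.006,0,0,0,0],[0,0,0.008,0,0,0,0],[0,0,0.01,0,0,0,0],[0,0,0.01,0,0,0,0]]]'

```text
t: 13.45
tcp_pos: [0.5811, -0.1183, 0.1306]
tcp_rot: [[0.207, 0.978, 0.0], [0.978, -0.207, -0.0], [0.0, 0.0, -1.0]]
wrist_force: [-0.7, 0.7, 3.6]
opening: 0.108
finger_force: 78.7
```

play_rows --increments '[[[0,0,0.002,0,0,0,0],[0,0,0.004,0,0,0,0],[0,0,0.005,0,0,0,0],[0,0,0.005,0,0,0,0]]]'

```text
t: 13.95
tcp_pos: [0.581, -0.1184, 0.1273]
tcp_rot: [[0.207, 0.978, 0.001], [0.978, -0.207, -0.0], [-0.0, 0.001, -1.0]]
wrist_force: [-4.3, 0.9, 13.3]
opening: 0.109
finger_force: 80.3
```

play_rows --increments '[[[0,0,0.001,0,0,0,0],[0,0,0.0015,0,0,0,0],[0,0,0.0015,0,0,0,0]]]'

```text
t: 14.32
tcp_pos: [0.581, -0.1184, 0.1272]
tcp_rot: [[0.207, 0.978, 0.002], [0.978, -0.207, -0.001], [-0.0, 0.002, -1.0]]
wrist_force: [-7.8, 2.2, 21.7]
opening: 0.105
finger_force: 81.5
```

Run:
```python
from h import *
s=sense(); np.set_printoptions(precision=4,suppress=True)
for k in("t","tcp_pos","wrist_force","ft_torque","joints"): print(k,s[k])
a,b=optics.snapshot("scene"),optics.snapshot("top")
z=lambda i,x,y,w,h:cv2.resize(i[y:y+h,x:x+w],(400,300),interpolation=cv2.INTER_CUBIC)
cv2.imwrite("pics/c5.png",np.hstack([z(a,340,180,80,60),z(b,345,160,80,60)])[...,::-1])
```

```text
t 14.325
tcp_pos [ 0.581  -0.1184  0.1272]
wrist_force [-7.7505  2.2243 21.7453]
ft_torque [0.3733 1.1283 0.0869]
joints [-0.3182  0.3882  1.6451 -0.0001  1.1065 -0.1092]
```

View pics/c5.png

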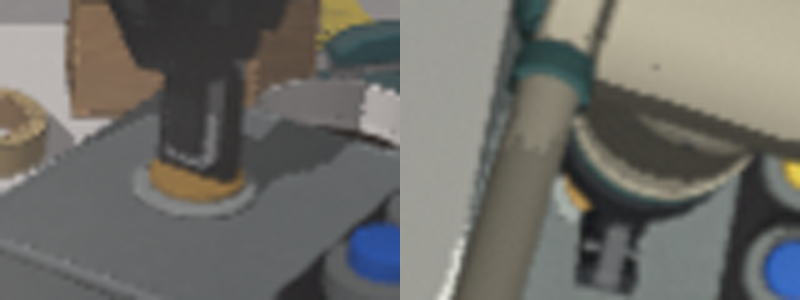

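The collar sits on the ring at about crop (197,185), and force rises at constant height, so the key is home. Easing the push and turning clockwise.

play_rows --increments '[[[0,0,-0.0015,0,0,0,0],[0,0,-0.0015,0,0,0.14,0],[0,0,-0.0015,0,0,0.28,0],[0,0,-0.0015,0,0,0.42,0],[0,0,-0.0015,0,0,0.56,0],[0,0,-0.0015,0,0,0.7,0],[0,0,-0.0015,0,0,0.8,0],[0,0,-0.0015,0,0,0.8,0]]]' --newtons 100

```text
t: 15.42
tcp_pos: [0.5798, -0.118, 0.1273]
tcp_rot: [[0.847, 0.532, -0.002], [0.532, -0.847, 0.0], [-0.001, -0.001, -1.0]]
wrist_force: [-7.4, 0.7, 16.7]
opening: 0.102
finger_force: 98.5
```

play_rows --increments '[[[0,0,0,0,0,0.14,0],[0,0,0,0,0,0.28,0],[0,0,0,0,0,0.42,0],[0,0,0,0,0,0.56,0],[0,0,0,0,0,0.7,0],[0,0,0,0,0,0.84,0],[0,0,0,0,0,0.88,0],[0,0,0,0,0,0.88,0],[0,0,0,0,0,0.88,0],[0,0,0,0,0,0.88,0]]]'

```text
t: 16.68
tcp_pos: [0.5795, -0.1168, 0.1274]
tcp_rot: [[0.95, -0.313, -0.002], [-0.313, -0.95, 0.002], [-0.003, -0.002, -1.0]]
wrist_force: [-8.3, 4.0, 17.4]
opening: 0.102
finger_force: 98.7
```

Run:
```python
from h import *
s=sense(); np.set_printoptions(precision=4,suppress=True)
for k in("t","tcp_pos","tcp_rot","wrist_force","ft_torque","joints","dq"): print(k,s[k])
a,b=optics.snapshot("scene"),optics.snapshot("top")
z=lambda i,x,y,w,h:cv2.resize(i[y:y+h,x:x+w],(400,300),interpolation=cv2.INTER_CUBIC)
cv2.imwrite("pics/c6.png",np.hstack([z(a,340,180,80,60),z(b,345,160,80,60)])[...,::-1])
```

```text
t 16.675
tcp_pos [ 0.5795 -0.1168  0.1274]
tcp_rot [[ 0.9499 -0.3127 -0.0023]
 [-0.3127 -0.9499  0.0024]
 [-0.0029 -0.0016 -1.    ]]
wrist_force [-8.3228  4.0289 17.4192]
ft_torque [0.6414 1.2915 0.0782]
joints [-0.3175  0.3877  1.6455  0.0017  1.1113  1.5705]
dq [-0.0001  0.0008  0.0025 -0.0009  0.0003  0.0002]
```

View pics/c6.png

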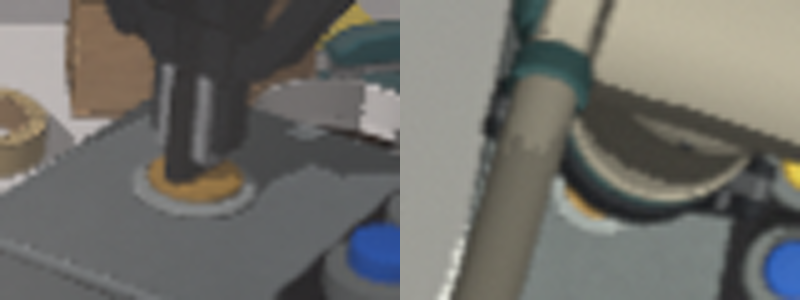

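The key is turned with its collar still on the ring. Tool turn is 1.68 rad, so the barrel should be near 1.55, and the arm is still. Handing in.

```bash
python3 -c "
from plant import order; print(order.hand_in())"
```

```text
the job is handed in; nothing more can be done
None
```

I pressed blue, yellow and red in order, took the black-headed key to the lock, pushed it fully home, and turned it about a quarter turn clockwise; the job was handed in still gripping and holding it, though the hand-in gave no verdict and the roughly 1.55 rad barrel angle is inferred from the tool's turn.

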